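# Clear the jammed sander bed

### The job

Wooden chocks have jammed under the spring shoes of the sander's feed bed. First turn the isolator handle off; then, holding the tapping block, knock every stuck chock sideways along its groove and out from under its shoe (never touch a chock with the gripper while it is still under the shoe), lift the chocks out and put them all in the rattan tray. Leave the tapping block on its felt pad and, only once the bed is cleared, turn the isolator fully on again, without disturbing the other things on the bench.

Things in the scene. Friction and masses are not known exactly. Their poses are not given: they have to be found in the camera images.
- bed: the sander's feed bed, fixed. Origin on the table below the shoes, middle lane. Board 275 mm (x) by 220 mm (y from -70 to +150), top 12 mm above the table; lands on it rise to 20 mm and leave three straight grooves along y, 52 mm wide, floor at 12 mm, open at both ends, their middles at x = -85, 0, +85 mm. Chocks are knocked from the -y side towards +y, on to the open +y half.
- bridge (a point): middle of the top of the grey bridge over the lanes, on the bed's y = 0 line. The bridge is 28 mm wide (y), 76 to 102 mm above the table, along the bed's x from -149 to +150 mm, with a foot at x = -144 and a motor housing beyond x = +157 (y -48 to +48, 125 mm high).
- lane1 (a point): groove floor of lane 1 (bed x = -85 mm) under its spring shoe. Each shoe is a steel bar of radius 10 mm, 40 mm long across the lane, on the bed's y = 0 line, hanging from the bridge; it presses down on its chock with about 10 N, and drops to 48 mm above the table when nothing is under it. Sliding a chock out along the bed's y takes about 12 N (10 to 16).
- lane2 (a point): groove floor of lane 2 (bed x = 0), under its shoe.
- lane3 (a point): groove floor of lane 3 (bed x = +85 mm, farthest from the robot), under its shoe.
- shim1: stuck chock of lane 1, may be absent: pale hardwood block 46 x 80 x 40 mm (x, y, z), 0.1 kg, origin at its middle. At the start in the groove, y along the lane, middle within 15 mm of the shoe's line, top 52 mm above the table. Loose when its middle is beyond +50 mm in the bed's y (rear end past the shoe); from +62 mm on a gripper coming from above clears the bridge.
- shim2: stuck chock of lane 2, may be absent: pale hardwood block 46 x 80 x 40 mm (x, y, z), 0.1 kg, origin at its middle. At the start in the groove, y along the lane, middle within 15 mm of the shoe's line, top 52 mm above the table. Loose when its middle is beyond +50 mm in the bed's y (rear end past the shoe); from +62 mm on a gripper coming from above clears the bridge.
- shim3: stuck chock of lane 3, may be absent: pale hardwood block 46 x 80 x 40 mm (x, y, z), 0.1 kg, origin at its middle. At the start in the groove, y along the lane, middle within 15 mm of the shoe's line, top 52 mm above the table. Loose when its middle is beyond +50 mm in the bed's y (rear end past the shoe); from +62 mm on a gripper coming from above clears the bridge.
- block: the tapping block, dark hardwood, 0.2 kg: a body 70 x 45 x 60 mm (x, y, z) with a tongue 30 mm wide (y) and 24 mm high along its bottom that sticks out to x = +125 mm. Origin under the middle of the body, x along the tongue. Held across the 45 mm of its body; the tongue passes under the raised and the dropped shoe. Starts on the felt pad, tongue roughly along the pad's x.
- pad: grey felt pad, fixed on the table, 240 x 120 x 3 mm (x, y, z), origin in the middle of its underside.
- isolator: the isolator's grey box, fixed, 100 x 100 x 85 mm on a foot plate of 130 mm; origin in the middle of its underside. Its lever handle turns about the vertical axis through this origin.
- axis (a point): point on the axis of the isolator's handle, 120 mm above the table, at half the height of its lever arm.
- handle_tip (a point): point on the handle's lever arm, 85 mm out from the axis. The arm is a black bar 16 mm wide, reaching to 100 mm from the axis, 105 to 135 mm above the table, on a round hub of 20 mm radius.
- handle (a joint): angle of the isolator handle: 0 = off, arm along the isolator's -y (dot mark); 1.57 = on, arm along its +x (bar mark), growing counter-clockwise seen from above. Stops at both ends, and a light over-centre detent (about 0.08 N m, plus 0.03 N m of friction) pulls the arm to the nearer end; it can be pushed on the side of the arm with closed fingers.
- tray: rattan tray, fixed, 266 x 186 mm outside (x, y), 60 mm high, walls 8 mm, floor 8 mm; origin in the middle of its underside. Empty at the start.
- gouge: bystander, leave alone: woodcarver's gouge, wooden handle and steel blade, 200 mm long, lying
- bowl: bystander, leave alone: carved wooden bowl, 150 mm across, 55 mm high
- wax: bystander, leave alone: amber glass jar of wax, 72 mm across, 75 mm high
- sandblock: bystander, leave alone: cork sanding block 110 x 65 x 40 mm

How it is judged:
By the outcome, as a careful person would: the job done as asked, in the order asked, and still so for the second after the job is handed in, with the robot touching nothing.
Of shim1, shim2, shim3 only 2 to 3 are there at a start; the rules pass over those that are not, and their reading is None.
At some moment in a run one of block may be knocked a few centimetres aside while the robot is not near it.
Once in a run the grip may slacken for a moment while it holds something.
It also fails if it takes over 210 s, if anything falls off the work surface, if the arm or the gripper's body presses on something with over 40 N, if the wrist force passes 120 N, or if a joint passes its speed limit or range.

### The arm

A 6-joint arm with a two-finger parallel gripper is mounted at the origin on the work surface. World frame = base frame: x ahead of the robot, y to its left, z up, the work surface at z = 0. Lengths are in mm, angles in rad, forces in N, time in s.
With the tool pointing down it reaches from about 275 to 1000 mm from the base axis. Payload 8.4 kg.
Tool frame: the origin (TCP) lies midway between the tips of the shut fingers; the grasp point (between the pads) lies 19 mm behind it; y points along the fingers, z is the direction in which the jaws open and shut, and the axes are right-handed (so a half turn about y gives the same grasp; the last joint's range is limited). The gripper opens to 85 mm and grips with 20 to 120 N. Pads are 22 mm wide; open, the fingers measure 114 mm over their backs; the gripper's body (76 mm by 85 mm) begins 54 mm behind the grasp point. The pads swing forward as they close: fully open they stand 13 mm farther back than shut.
Start: joints at [1.147, 0.353, 1.633, -0, 1.155, -0.002], TCP at [255.876, 570.224, 231.281] pointing down, gripper open.
Joint ranges: [-2.63, 2.63], [-0.92, 2.1], [0.06, 2.66], [-1.3, 4.44], [0, 2.69], [-3.02, 3.02]. Speed limits (rad/s): [2.22, 2.22, 2.79, 3.14, 3.14, 3.14].

### API

Orientations are given as [roll, pitch, yaw] about the fixed x, y, z axes, in that order (R = Rz(yaw) Ry(pitch) Rx(roll)).
In Python, from rig import r gives the robot as it stands. The module is installed in compiled form; this text tells all that it offers.
- The arm moves only by the tool apply_moves, never from a script. Its argument "plan" is text: rows parted by semicolons, each of 7 numbers parted by spaces: the shift along the tool's x, y, z in cm, then the turn, a rotation vector about the tool's x, y, z in degrees, then the closure, from 0 (fully open) to 1 (shut). A call has 1 to 20 rows; each row shifts and turns the pose as measured when the row begins, along the tool's axes as they then stand; what a row does not reach is not made up. A row lasts 1/10 s, in which the tool goes at most 50 mm and 8.59 degrees, less where a joint would pass 70% of its speed; a pose out of reach is approached as far as the arm can. A call is refused whole if a number of a shift passes 5 or a number of a turn 8.59, either way. A call with a gripper value outside its range is refused whole. The fingers move at their own pace and stop on an object; "squeeze" is the grip in N (left out, the last holds). Time passes only in rows, so rows that do not move let the fingers close. It gives the time, the measured TCP pose, the force and the opening at its end, in the units of the state.
- r.sense(): the state, without advancing time (a new reading comes with each control period).
- r.grab_frame(name): name is "scene" or "top" or "wrist"; returns the picture (384x512x3 uint8, blue, green, red); there is no depth.
- r.get_calibration(name): a dict with "vertical_fov" (degrees; the focal length in pixels is half the picture's height over the tangent of half this angle, whatever the lens; pixels are square), "cx", "cy" (the principal point, pixels), "R" (3x3) and "t" (3): a world point X has camera coordinates R X + t; the wrist camera has in their place "hand_eye" (4x4, takes a point from camera to tool coordinates, whose origin is the TCP and whose axes are the tool frame's). Camera axes: x right, y down, z forward; pixel columns grow to the right and rows downward; lengths in mm; the calibration is good to about 2 mm. The wrist camera is an equidistant fisheye: a pixel r from the principal point sees the ray r / f radians off the axis. A picture is of the moment at which its call begins: read the wrist's pose just before it. get_calibration takes no time and is no camera call.
- r.sign_off(): hands the job in, once; it reports no verdict.
The state is a dict: "clock": time; "qpos": joint angles; "qvel": joint speeds; "joint_efforts": joint torques, N m; "eef_pos": TCP position; "tcp_rot": TCP orientation; "contact_force": force on the tool from outside, world axes, zero at the start; "wrist_torque": the same for the moment, N m; "opening": opening from 0.0 (shut) to 1.0 (fully open).
Only numpy, scipy, OpenCV 4.12 (cv2) and the standard library are available. Lean on these libraries where they do the work, as an engineer would, in place of code of your own. Each camera call takes 0.05 s, during which the arm holds its last target. There are 200 camera calls.

## Working session

There is one attempt and no reset: what is moved stays moved. The work goes in short steps, Python scripts to look and compute and a tool call to move; the robot and the scene stay as the last step left them, time stands still between calls to the robot, and variables do not carry over. Pictures are saved under pics/ and viewed, about 12 in all and at most 16, crops included, and the job is handed in when it is done.

Besides the shell and the picture viewer there is one more tool, called by a JSON object that holds its "method" and its "body". apply_moves: Moves the arm, as the interface text tells. Its arguments: {"type":"object","properties":{"plan":{"type":"string"},"squeeze":{"type":"number"}},"required":["plan"]}

```bash
ls; mkdir -p pics; python3 - <<'E'
from rig import r
import cv2,numpy as np
np.set_printoptions(precision=4,suppress=True)
s=r.sense();print(s)
for n in("scene","top","wrist"):
    print(n,r.get_calibration(n)); cv2.imwrite(f"pics/{n}0.png",r.grab_frame(n))
E
```

```text
pics
{'clock': 0.0, 'qpos': array([ 1.1466,  0.3537,  1.6341,  0.    ,  1.1552, -0.0024]), 'qvel': array([ 0.0005, -0.0007,  0.0001,  0.0018,  0.0002, -0.0001]), 'joint_efforts': array([  0.    , -60.5241, -34.2067,   0.    ,   0.0093,   0.    ]), 'eef_pos': array([255.6675, 569.7802, 230.5498]), 'tcp_rot': array([-1.5722,  0.    , -0.4218]), 'contact_force': array([-0.6247, -0.3212, -0.2113]), 'wrist_torque': array([ 0.0015,  0.0107, -0.0057]), 'opening': 0.9983319898244456}
scene {'vertical_fov': 48.690123113604706, 'cx': 261.91482561104885, 'cy': 188.65374252382998, 'R': array([[-0.7977,  0.6027,  0.0192],
       [ 0.3204,  0.4506, -0.8332],
       [-0.5108, -0.6586, -0.5526]]), 't': array([ 498.3134,  -71.7622, 1575.7155])}
top {'vertical_fov': 49.11990752653137, 'cx': 261.43321921344346, 'cy': 191.5185346381064, 'R': array([[ 0.0236, -0.9997,  0.004 ],
       [-0.9761, -0.024 , -0.2161],
       [ 0.2161,  0.0012, -0.9764]]), 't': array([ -73.7074,  605.5405, 1416.4177])}
wrist {'vertical_fov': 65.70646984690485, 'cx': 247.65983894376828, 'cy': 197.79885975437247, 'hand_eye': array([[  -0.001 ,    0.9523,    0.3052,  -78.1193],
       [  -0.    ,   -0.3052,    0.9523, -143.2018],
       [   1.    ,    0.0009,    0.0003,    0.1804],
       [   0.    ,    0.    ,    0.    ,    1.    ]])}
```

View pics/top0.png

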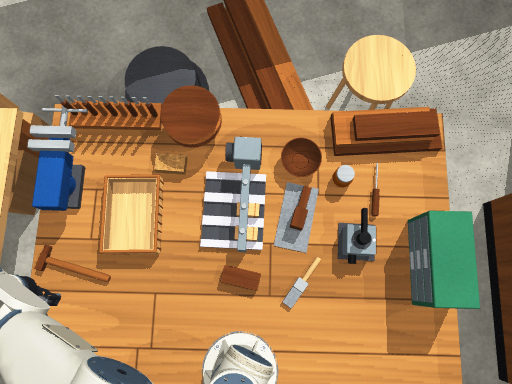

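View pics/scene0.png

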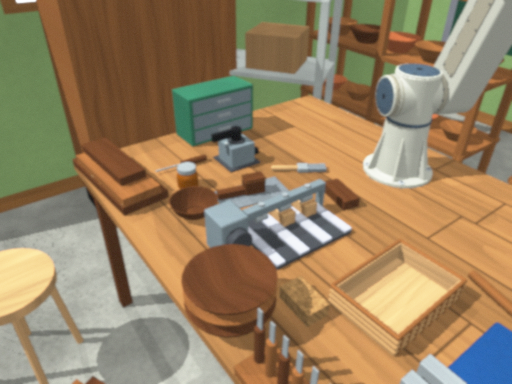

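```bash
cat > h.py <<'E'
from rig import r
import cv2,numpy as np
from scipy.spatial.transform import Rotation as Ro
np.set_printoptions(precision=2,suppress=True)
def cam(n):
    c=r.get_calibration(n); f=192/np.tan(np.radians(c["vertical_fov"])/2); return c,f
def ray(n,u,v,pose=None):
    c,f=cam(n)
    x,y=u-c["cx"],v-c["cy"]
    if n!="wrist":
        R,t=np.array(c["R"]),np.array(c["t"]); return -R.T@t, R.T@np.array([x/f,y/f,1])
    q=np.hypot(x,y); th=q/f; d=np.array([np.sin(th)*x/max(q,1e-9),np.sin(th)*y/max(q,1e-9),np.cos(th)])
    p,rot=pose; Rt=Ro.from_euler("xyz",rot).as_matrix(); H=np.array(c["hand_eye"])
    return p+Rt@H[:3,3], Rt@H[:3,:3]@d
def at(n,u,v,z,pose=None):
    o,d=ray(n,u,v,pose); return o+d*(z-o[2])/d[2]
def proj(n,X,pose=None):
    c,f=cam(n)
    if n!="wrist":
        p=np.array(c["R"])@X+c["t"]; return np.array([c["cx"]+f*p[0]/p[2],c["cy"]+f*p[1]/p[2]])
    p0,rot=pose; Rt=Ro.from_euler("xyz",rot).as_matrix(); H=np.array(c["hand_eye"])
    p=H[:3,:3].T@(Rt.T@(X-p0)-H[:3,3]); q=np.hypot(p[0],p[1]); th=np.arctan2(q,p[2])
    return np.array([c["cx"]+f*th*p[0]/q,c["cy"]+f*th*p[1]/q])
def pose():
    s=r.sense(); return s["eef_pos"],s["tcp_rot"]
def shot(n,name,box=None,k=1):
    P=pose(); im=r.grab_frame(n); cv2.imwrite(f"pics/{name}_raw.png",im)
    if box: im=im[box[1]:box[3],box[0]:box[2]]
    cv2.imwrite(f"pics/{name}.png",cv2.resize(im,None,fx=k,fy=k,interpolation=cv2.INTER_CUBIC)); return P,im
def delta(target,yaw,pos=None,rot=None):
    """shift in tool axes (cm) and rotvec deg from current to target (tool down, fingers' jaw axis yaw given as tcp yaw)"""
    s=r.sense(); p,ro=s["eef_pos"],s["tcp_rot"]; R0=Ro.from_euler("xyz",ro)
    R1=Ro.from_euler("xyz",[-np.pi/2,0,yaw])
    return (R0.inv().apply(np.array(target)-p))/10,(R0.inv()*R1).as_rotvec(degrees=True)
E
python3 - <<'E'
from h import *
im=cv2.imread("pics/top0.png")
cv2.imwrite("pics/c1.png",cv2.resize(im[125:285,190:390],None,fx=4,fy=3.75*1.0667,interpolation=cv2.INTER_CUBIC)[:600])
print(Ro.from_euler("xyz",pose()[1]).as_matrix())
E
```

```text
[[ 0.91 -0.    0.41]
 [-0.41 -0.    0.91]
 [-0.   -1.   -0.  ]]
```

View pics/c1.png

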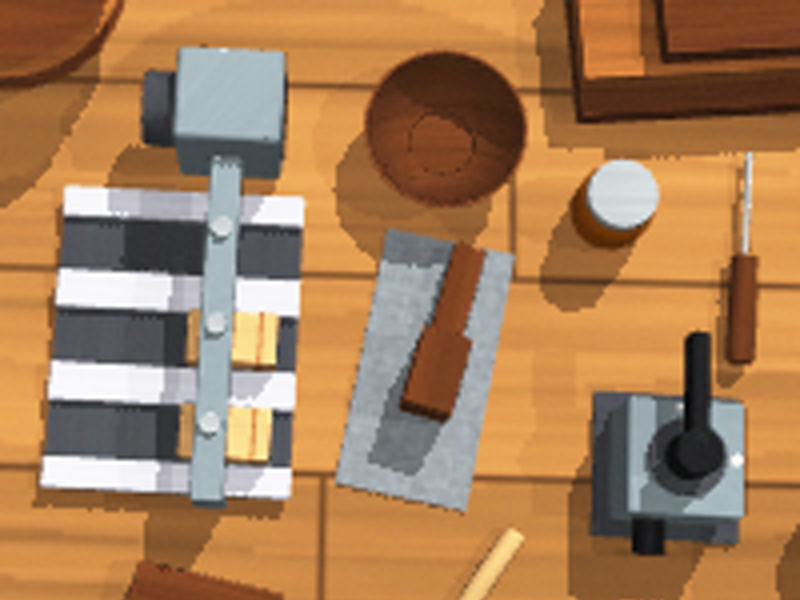

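```bash
python3 - <<'E'
from h import *
def q(n,x,y,z): 
    a=at("top",190+x/4-.4,125+y/4-.4,z); print(n,a[:2]); return a
for n,x,y,z in [("board tl",66,187,20),("tr",304,198,20),("br",290,497,20),("bl",41,485,20),
 ("hub",690,450,135),("tip",697,335,135),("isobox tl",628,396,85),("tr",745,401,85),("br",742,517,85),("bl",628,514,85),
 ("pad tl",388,230,3),("tr",515,256,3),("br",465,510,3),("bl",337,485,3),
 ("body l",401,405,63),("body b",446,417,63),("body r",470,342,63),("body tl",433,326,63),("tong tl",458,243,27),("tong tr",486,249,27),
 ("chock2 r t",276,312,52),("chock2 r b",278,366,52),("chock1 r t",269,405,52),("c1 r b",271,461,52),("c2 l",188,340,52),("c1 l",180,430,52),
 ("bridge near l",190,500,102),("bridge near r",226,503,102),("bridge far l",212,157,102),("bridge far r",242,157,102)]: q(n,x,y,z)
# tray
for u,v in [(106,177),(161,177),(158,252),(100,252)]: print("tray rim",at("top",u,v,60)[:2])
E
```

```text
board tl [688.38 146.28]
tr [683.34 -72.81]
br [409.92 -66.31]
bl [415.19 154.16]
hub [ 446.69 -393.53]
tip [ 542.84 -402.07]
isobox tl [ 497.55 -353.71]
tr [ 495.66 -453.93]
br [ 396.93 -447.92]
bl [ 397.13 -351.69]
pad tl [ 659.16 -151.35]
tr [ 637.35 -268.81]
br [ 403.53 -222.84]
bl [ 423.01 -108.2 ]
body l [ 488.13 -160.72]
body b [ 478.6  -199.86]
body r [ 545.13 -220.67]
body tl [ 558.59 -188.18]
tong tl [ 642.64 -213.71]
tong tr [ 637.66 -239.17]
chock2 r t [569.86 -50.  ]
chock2 r b [521.56 -52.97]
chock1 r t [486.86 -45.95]
c1 r b [437.97 -48.96]
c2 l [542.82  27.  ]
c1 l [463.06  31.07]
bridge near l [398.66  17.39]
bridge near r [396.9  -12.73]
bridge far l [696.58   8.95]
bridge far r [697.23 -17.23]
tray rim [647.96 496.35]
tray rim [652.8  300.45]
tray rim [387.31 290.75]
tray rim [382.55 489.43]
```

{"method": "apply_moves", "body": {"plan": "3.3 0.1 -3.8 0 0 0 1;3.3 0.1 -3.8 0 0 0 1;3.3 0.1 -3.8 0 0 0 1;3.3 0.1 -3.8 0 0 0 1;3.3 0.1 -3.8 0 0 0 1;3.3 0.1 -3.8 0 0 0 1;3.3 0.1 -3.8 0 0 0 1;3.3 0.1 -3.8 0 0 0 1;3.3 0.1 -3.8 0 0 0 1;3.3 0.1 -3.8 0 0 0 1;3.3 0.1 -3.8 0 0 0 1;3.3 0.1 -3.8 0 0 0 1;3.3 0.1 -3.8 0 0 0 1;3.3 0.1 -3.8 0 0 0 1;3.3 0.1 -3.8 0 0 0 1;3.3 0.1 -3.8 0 0 0 1;3.3 0.1 -3.8 0 0 0 1;3.3 0.1 -3.8 0 0 0 1;0 0 0 0 0 0 1;0 0 0 0 0 0 1"}}

```text
clock: 2.15
eef_pos: [515.1, -296.6, 210.2]
tcp_rot: [-1.569, -0.004, -0.419]
contact_force: [-0.1, 0.3, 0.1]
opening: 0.001
```

```bash
python3 - <<'E'
from h import *
P,im=shot("wrist","w1"); print(P)
for X in [(447,-400,120),(527,-402,135),(447,-480,135)]: print(X,proj("wrist",np.array(X,float),P))
E
```

```text
(array([ 515.08, -296.6 ,  210.2 ]), array([-1.57, -0.  , -0.42]))
(447, -400, 120) [107.21 179.1 ]
(527, -402, 135) [143.92 263.96]
(447, -480, 135) [ 41.62 218.08]
```

View pics/w1.png

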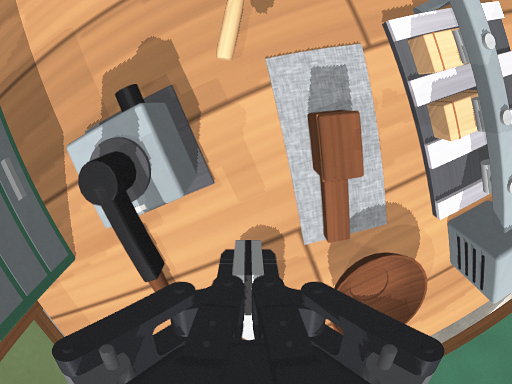

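```bash
python3 - <<'E'
from h import *
P=pose()
print(at("wrist",152,274,135,P),at("wrist",107,181,140,P), at("wrist",128,228,135,P))
# block from wrist
for n,u,v,z in [("body nl",313,113,63),("nr",361,111,63),("fr",362,177,63),("fl",316,180,63),("tip l",324,241,27),("tip r",350,240,27)]: print(n,at("wrist",u,v,z,P)[:2])
c=np.array([447,-400]);g=pose()[0]
for a in range(0,-91,-15):
    u=np.array([np.cos(np.radians(a)),np.sin(np.radians(a))]);n=np.array([-u[1],u[0]])
    t=c+78*u+(30 if a==0 else 22)*n; d,_=delta([*t,110],pose()[1][2]); print(a,t,d)
E
```

```text
[ 539.08 -400.46  135.  ] [ 448.12 -389.38  140.  ] [ 491.63 -396.6   135.  ]
body nl [ 475.83 -208.48]
nr [ 491.84 -160.31]
fr [ 557.57 -182.43]
fl [ 540.55 -230.42]
tip l [ 630.96 -242.81]
tip r [ 644.81 -210.87]
0 [ 525. -370.] [ 3.85 10.04 -6.34]
-15 [ 528.04 -398.94] [ 5.3  10.04 -8.86]
-30 [ 525.55 -419.95] [  5.93  10.04 -10.88]
-45 [ 517.71 -439.6 ] [  6.01  10.04 -13.  ]
-60 [ 505.05 -456.55] [  5.54  10.03 -15.06]
-75 [ 488.44 -469.65] [  4.56  10.02 -16.93]
-90 [ 469. -478.] [  3.12  10.02 -18.48]
```

{"method": "apply_moves", "body": {"plan": "1.8 2 -2.8 0 0 0 1;1.8 2 -2.7 0 0 0 1;0 3 0 0 0 0 1;0 3 0 0 0 0 1;0 0 0 0 0 0 1;0.6 0 -1.1 0 0 0 1;0.6 0 -1.1 0 0 0 1;0.5 0 -1.2 0 0 0 1;0.3 0 -1 0 0 0 1;0.3 0 -1 0 0 0 1;0.05 0 -1.05 0 0 0 1;0.05 0 -1.05 0 0 0 1;-0.2 0 -1.05 0 0 0 1;-0.25 0 -1 0 0 0 1;-0.5 0 -0.95 0 0 0 1;-0.5 0 -0.95 0 0 0 1;-0.7 0 -0.8 0 0 0 1;-0.7 0 -0.8 0 0 0 1;0 0 0 0 0 0 1;0 0 0 0 0 0 1"}}

```text
clock: 4.2
eef_pos: [467.0, -486.1, 116.2]
tcp_rot: [-1.57, -0.012, -0.411]
contact_force: [0.7, -0.3, 0.0]
opening: -0.0
```

{"method": "apply_moves", "body": {"plan": "1.8 0 0.8 0 0 0 1;0 -4 0 0 0 0 1;0 -4 0 0 0 0 1;-1.27 0 4 0 0 0 0;-1.27 0 4 0 0 0 0;-1.27 0 4 0 0 0 0;-1.27 0 4 0 0 0 0;-1.27 0 4 0 0 0 0;-1.27 0 4 0 0 0 0;-1.27 0 4 0 0 0 0;0 0 0 0 0 0 0"}}

```text
clock: 5.3
eef_pos: [520.8, -180.6, 199.2]
tcp_rot: [-1.568, -0.017, -0.41]
contact_force: [-0.3, -0.3, 1.0]
opening: 0.999
```

{"method": "apply_moves", "body": {"plan": "0 0 0 0 8.58 0 0;0 0 0 0 8.58 0 0;0 0 0 0 8.58 0 0;0 0 0 0 8.58 0 0;0 0 0 0 8.58 0 0;0 0 0 0 8.58 0 0;0 0 0 0 8.58 0 0;0 0 0 0 8.58 0 0;0 0 0 0 8.58 0 0;0 0 0 0 8.58 0 0;0 0 0 0 8.58 0 0;0 0 0 0 8.58 0 0;0 0 0 0 8.58 0 0;0 0 0 0 8.58 0 0;0 0 0 0 8.58 0 0;0 0 0 0 8.58 0 0;0 0 0 0 8.58 0 0;0 0 0 0 8.58 0 0;0 0 0 0 8.58 0 0;0 0 0 0 8.58 0 0"}}

```text
clock: 7.3
eef_pos: [525.8, -180.0, 202.1]
tcp_rot: [-1.57, 0.025, 2.87]
contact_force: [0.1, 0.3, -0.8]
opening: 1.001
```

```bash
python3 - <<'E'
from h import *
shot("top","t2",(190,125,390,265),4); P,im=shot("wrist","w2"); print(P)
a=cv2.imread("pics/t2.png")[:, 250:];b=cv2.resize(im,None,fx=.6,fy=.6)
H=max(a.shape[0],b.shape[0]);cv2.imwrite("pics/m2.png",np.hstack([np.pad(x,((0,H-x.shape[0]),(0,0),(0,0))) for x in (a[:,:490],b)]))
print(delta([517,-194,200],np.radians(164.9)))
E
```

```text
(array([ 525.81, -180.04,  202.12]), array([-1.57,  0.02,  2.86]))
(array([0.48, 0.2 , 1.58]), array([-0.06, -0.26, -1.4 ]))
```

View pics/m2.png

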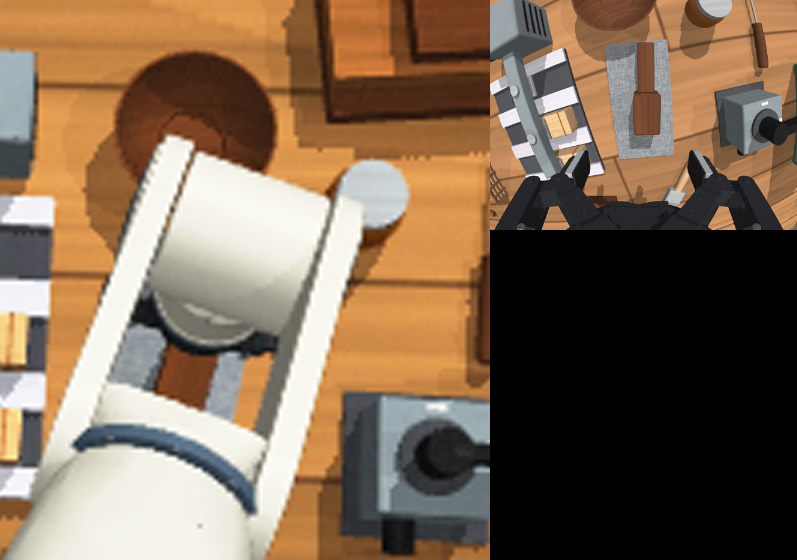

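```bash
python3 - <<'E'
from h import *
P=pose(); f=lambda x,y,z:at("wrist",(x-490)/.6,y/.6,z,P)
print(f(647,114,63)[:2],f(646,43,27)[:2],f(634,135,63)[:2],f(660,134,63)[:2])
b=[f(634,135,63),f(660,134,63),f(662,93,63),f(634,94,63)];print(np.mean(b,0))
E
```

```text
[ 521.38 -193.21] [ 637.46 -224.14] [ 491.27 -162.45] [ 481.14 -205.92]
[ 520.11 -193.85   63.  ]
```

{"method": "apply_moves", "body": {"plan": "0.4 0 1.6 0 -0.3 -1.4 0;0 4 0 0 0 0 0;0 4 0 0 0 0 0;0 4 0 0 0 0 0;0 3.5 0 0 0 0 0;0 2.5 0 0 0 0 0;0 0 0 0 0 0 0"}}

```text
clock: 8.1
eef_pos: [521.8, -197.1, 19.0]
tcp_rot: [-1.568, 0.008, 2.916]
contact_force: [-0.8, -0.4, -0.3]
opening: 1.0
```

```bash
python3 - <<'E'
from h import *
print(pose(),r.sense()["contact_force"]);print(delta([518,-194,16],np.radians(164.9)))
E
```

```text
(array([ 521.78, -197.11,   19.02]), array([-1.57,  0.01,  2.92])) [-0.82 -0.37 -0.34]
(array([ 0.44,  0.3 , -0.22]), array([-0.13,  2.2 , -0.46]))
```

{"method": "apply_moves", "body": {"plan": "0.4 0.2 -0.2 0 2.2 -0.4 0;0 0 0 0 0 0 1;0 0 0 0 0 0 1;0 0 0 0 0 0 1;0 0 0 0 0 0 1;0 0 0 0 0 0 1;0 0 0 0 0 0 1;0 0 0 0 0 0 1", "squeeze": 120}}

```text
clock: 8.9
eef_pos: [521.5, -195.6, 22.1]
tcp_rot: [-1.568, 0.007, 2.892]
contact_force: [1.0, -0.3, -2.0]
opening: 0.51
```

{"method": "apply_moves", "body": {"plan": "0 -2 0 0 0 0 1;0 -3 0 0 0 0 1;0 -3 0 0 0 0 1;0 -3 0 0 0 0 1;0 0 0 0 -8.58 0 1;0 0 0 0 -8.58 0 1;0 0 0 0 -8.58 0 1;0 0 0 0 -8.58 0 1;0 0 0 0 -8.58 0 1;0 0 0 0 -8.58 0 1;0 0 0 0 -8.58 0 1;0 0 0 0 -8.58 0 1;0 0 0 0 -8.58 0 1;0 0 0 0 -8.58 0 1;0 0 0 0 -8.58 0 1;0 0 0 0 -8.58 0 1;0 0 0 0 0 0 1"}}

```text
clock: 10.6
eef_pos: [517.1, -194.0, 133.8]
tcp_rot: [-1.572, -0.002, -1.582]
contact_force: [0.0, 0.9, -2.6]
opening: 0.514
```

```bash
python3 - <<'E'
from h import *
print(pose(),r.sense()["opening"]);print(delta([459,-188,130],-np.pi/2-.025))
P,im=shot("wrist","w3")
E
```

```text
(array([ 517.09, -193.96,  133.75]), array([-1.57, -0.  , -1.58])) 0.5139129794330966
(array([-0.53,  0.38, -5.81]), array([0.05, 0.77, 0.13]))
```

View pics/w3.png

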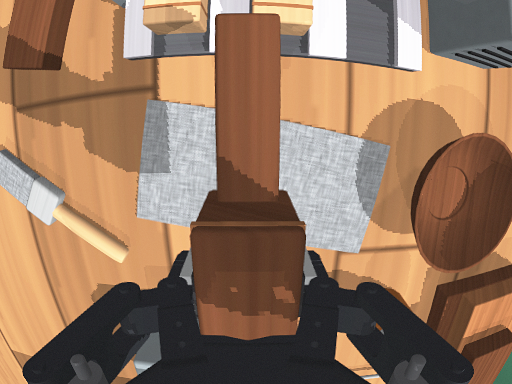

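```bash
python3 - <<'E'
from h import *
P=pose()
print("tip",at("wrist",216,14,138.5,P)-P[0],at("wrist",280,14,138.5,P)-P[0])
for u,v in [(126,57),(158,57),(345,62),(397,69),(420,70)]: print(at("wrist",u,v,20,P)[:2])
O=np.array([548.2,.3]);c,s=np.cos(-.025),np.sin(-.025)
for bx in(-137.5,-111,59,111,137.5): print(O+[c*bx-s*-70,s*bx+c*-70])
E
```

```text
tip [-12.41 122.85   4.76] [ 16.96 122.4    4.76]
[410.74 -64.75]
[441.26 -68.6 ]
[603.94 -75.03]
[656.   -76.15]
[682.05 -73.68]
[408.99 -66.24]
[435.48 -66.9 ]
[605.43 -71.15]
[657.42 -72.45]
[683.91 -73.12]
```

{"method": "apply_moves", "body": {"plan": "-0.4 0 -3 0 0.4 0 1;-0.5 0 -2.8 0 0 0 1;0 3 0 0 0 0 1;0 3 0 0 0 0 1;0 3 0 0 0 0 1;0 1 0 0 0 0 1;0 0 0 0 0 0 1"}}

```text
clock: 11.35
eef_pos: [459.2, -184.4, 32.6]
tcp_rot: [-1.567, -0.004, -1.626]
contact_force: [-0.6, 0.1, -2.3]
opening: 0.513
```

{"method": "apply_moves", "body": {"plan": "0 -0.3 0.1 0 -1.8 0 1;0 0 0 0 0 0 1;-1 0 0 0 0 0 1;-1 0 0 0 0 0 1;-0.8 0 0 0 0 0 1;-0.8 0 0 0 0 0 1;-0.8 0 0 0 0 0 1;-0.8 0 0 0 0 0 1"}}

```text
clock: 12.15
eef_pos: [467.7, -134.8, 42.2]
tcp_rot: [-1.552, -0.016, -1.59]
contact_force: [-1.0, -9.0, -5.6]
opening: 0.514
```

{"method": "apply_moves", "body": {"plan": "0.3 0.4 -0.3 0 0 0 1;0 0.4 -0.4 0 0 0 1;0 0 0 0 0 0 1"}}

```text
clock: 12.45
eef_pos: [460.7, -136.1, 34.8]
tcp_rot: [-1.551, -0.016, -1.589]
contact_force: [-0.9, 0.8, -2.4]
opening: 0.515
```

```bash
python3 - <<'E'
from h import *
P,im=shot("wrist","w4");print(P,r.sense()["contact_force"]); print(delta([460,-134,35],-np.pi/2-.025))
E
```

```text
(array([ 460.69, -136.09,   34.83]), array([-1.55, -0.02, -1.59])) [ 0.45  0.11 -2.01]
(array([-0.22, -0.  , -0.12]), array([-1.18,  0.41,  0.95]))
```

View pics/w4.png

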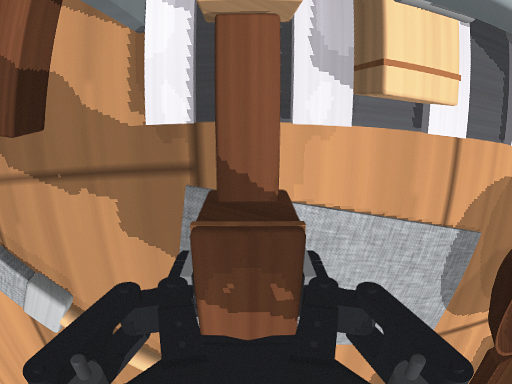

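{"method": "apply_moves", "body": {"plan": "0 0 0 -0.8 0 0.6 1;-0.8 0.1 -0.1 0 0 0 1;-1 0.1 -0.1 0 0 0 1;-1 0.1 -0.1 0 0 0 1;-1 0.1 -0.1 0 0 0 1"}}

```text
clock: 13.0
eef_pos: [462.3, -101.8, 32.8]
tcp_rot: [-1.558, -0.01, -1.59]
contact_force: [-0.3, -0.4, -2.0]
opening: 0.515
```

{"method": "apply_moves", "body": {"plan": "-0.8 0 0 0 0 0 1;-0.8 0 0 0 0 0 1;0 0 0 0 0 0 1"}}

```text
clock: 13.3
eef_pos: [462.2, -83.2, 32.4]
tcp_rot: [-1.559, -0.009, -1.59]
contact_force: [0.3, -0.9, -2.1]
opening: 0.511
```

{"method": "apply_moves", "body": {"plan": "4 0 0 0 0 0 1;4.2 -0.2 0 0 0 0 1;4.2 0 0 0 0 0 1;0 0 3 0 0 0 1;0 0 3 0 0 0 1;0 0 2.4 0 0 0 1;0 0 0 0 0 0 1"}}

```text
clock: 14.0
eef_pos: [546.2, -213.5, 35.9]
tcp_rot: [-1.56, -0.008, -1.589]
contact_force: [0.7, -0.1, -2.9]
opening: 0.512
```

```bash
python3 - <<'E'
from h import *
P=pose();print(P,r.sense()["contact_force"]); print(delta([544.5,-188,36],-np.pi/2-.022))
E
```

```text
(array([ 546.2 , -213.5 ,   35.95]), array([-1.56, -0.01, -1.59])) [ 0.66 -0.05 -2.88]
(array([-2.55, -0.03, -0.22]), array([-0.62,  0.24,  0.48]))
```

{"method": "apply_moves", "body": {"plan": "-1.3 0 -0.2 -0.5 0 0.4 1;-1.2 0 0 0 0 0 1;0 0 0 0 0 0 1;-1 0 0 0 0 0 1;-1 0.1 -0.1 0 0 0 1;-1 0.1 -0.1 0 0 0 1;-1 0.1 -0.1 0 0 0 1;-1 0.1 -0.1 0 0 0 1"}}

```text
clock: 14.8
eef_pos: [542.4, -139.4, 34.8]
tcp_rot: [-1.561, -0.011, -1.586]
contact_force: [-0.7, -14.9, 3.5]
opening: 0.51
```

{"method": "apply_moves", "body": {"plan": "-1 0.1 0.1 0 0 0 1;-1 0.1 0 0 0 0 1;-1 0.1 0 0 0 0 1;-1 0.1 0 0 0 0 1;-0.8 0 0 0 0 0 1;0 0 0 0 0 0 1"}}

```text
clock: 15.4
eef_pos: [544.4, -90.4, 32.8]
tcp_rot: [-1.556, -0.018, -1.582]
contact_force: [0.1, 0.2, -1.6]
opening: 0.517
```

{"method": "apply_moves", "body": {"plan": "-0.7 0 0 0 0 0 1;0 0 0 0 0 0 1;4 0 0 0 0 0 1;4 -0.2 0 0 0 0 1;4 -0.2 0 0 0 0 1;0 -3 0 0 0 0 1;0 -3 0 0 0 0 1;0 -3 0 0 0 0 1;0 0 0 0 0 0 1"}}

```text
clock: 16.3
eef_pos: [540.6, -205.6, 129.8]
tcp_rot: [-1.56, -0.016, -1.581]
contact_force: [0.4, 0.3, -3.1]
opening: 0.512
```

```bash
python3 - <<'E'
from h import *
shot("top","t5",(190,160,290,260),3); P,im=shot("wrist","w5"); print(P)
a=cv2.imread("pics/t5.png");b=cv2.resize(im,None,fx=.9,fy=.9)
H=max(a.shape[0],b.shape[0]);cv2.imwrite("pics/m5.png",np.hstack([np.pad(x,((0,H-x.shape[0]),(0,0),(0,0))) for x in (a,b)]))
E
```

```text
(array([ 539.43, -205.14,  127.81]), array([-1.56, -0.02, -1.58]))
```

View pics/m5.png

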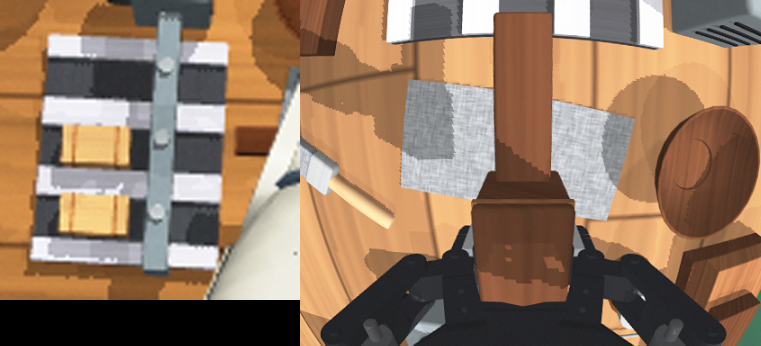

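{"method": "apply_moves", "body": {"plan": "0 0 0 0 8.35 0 1;0 0 0 0 8.35 0 1;0 0 0 0 8.35 0 1;0 0 0 0 8.35 0 1;0 0 0 0 8.35 0 1;0 0 0 0 8.35 0 1;0 0 0 0 8.35 0 1;0 0 0 0 8.35 0 1;0 0 0 0 8.35 0 1;0 0 0 0 8.35 0 1;0 0 0 0 8.35 0 1;0 0 0 0 8.35 0 1;0 0 0 0 0 0 1"}}

```text
clock: 17.7
eef_pos: [523.3, -197.0, 101.3]
tcp_rot: [-1.563, -0.029, 2.902]
contact_force: [-1.0, -0.4, -1.9]
opening: 0.513
```

```bash
python3 - <<'E'
from h import *
P=pose();print(P);print(delta([503,-183,130],np.radians(169.3)))
E
```

```text
(array([ 523.31, -197.02,  101.26]), array([-1.56, -0.03,  2.9 ]))
(array([ 2.39, -2.81, -0.86]), array([-0.39, -3.01,  1.68]))
```

{"method": "apply_moves", "body": {"plan": "1.2 0 -0.4 -0.4 -2.5 1.6 1;1.2 0 -0.4 0 0 0 1;0 2.5 0 0 0 0 1;0 2.5 0 0 0 0 1;0 0 0 0 0 0 1"}}

```text
clock: 18.2
eef_pos: [497.1, -181.7, 46.8]
tcp_rot: [-1.572, -0.008, 2.962]
contact_force: [-0.4, -0.3, -2.4]
opening: 0.514
```

```bash
python3 - <<'E'
from h import *
P=pose();print(P);print(delta([503,-183,23],np.radians(169.3)))
E
```

```text
(array([ 497.15, -181.72,   46.81]), array([-1.57, -0.01,  2.96]))
(array([-0.62,  2.38,  0.02]), array([0.05, 0.43, 0.45]))
```

{"method": "apply_moves", "body": {"plan": "-0.6 1.1 0 0 0.3 0.4 1;0 0.9 0 0 0 0 1;0 0.3 0 0 0 0 1;0 0 0 0 0 0 1"}}

```text
clock: 18.6
eef_pos: [504.1, -182.9, 23.2]
tcp_rot: [-1.571, -0.0, 2.959]
contact_force: [-0.6, 0.3, -1.5]
opening: 0.514
```

{"method": "apply_moves", "body": {"plan": "0 0.1 0 0 0 0 1;0 0 0 0 0 0 0;0 0 0 0 0 0 0;0 0 0 0 0 0 0;0 0 0 0 0 0 0;0 -3 0 0 0 0 0;0 -4 0 0 0 0 0;0 -4 0 0 0 0 0;0 -4 0 0 0 0 0;0 -3 0 0 0 0 0;0 0 0 0 0 0 0"}}

```text
clock: 19.7
eef_pos: [504.8, -183.4, 211.3]
tcp_rot: [-1.571, 0.003, 2.959]
contact_force: [1.0, -0.8, -0.6]
opening: 0.999
```

{"method": "apply_moves", "body": {"plan": "0 0 0 0 -8.35 0 0;0 0 0 0 -8.35 0 0;0 0 0 0 -8.35 0 0;0 0 0 0 -8.35 0 0;0 0 0 0 -8.35 0 0;0 0 0 0 -8.35 0 0;0 0 0 0 -8.35 0 0;0 0 0 0 -8.35 0 0;0 0 0 0 -8.35 0 0;0 0 0 0 -8.35 0 0;0 0 0 0 -8.35 0 0;0 0 0 0 -8.35 0 0;0 0 0 0 0 0 0"}}

```text
clock: 21.0
eef_pos: [500.4, -181.8, 204.0]
tcp_rot: [-1.575, 0.002, -1.523]
contact_force: [-1.3, -0.6, -0.4]
opening: 1.0
```

```bash
python3 - <<'E'
from h import *
P=pose();print(P)
for n,c in [("c2",[(66,125),(130,126),(129,166),(61,163)]),("c1",[(60,195),(128,194),(128,236),(59,234)])]:
    w=np.array([at("top",190+x/3-.4,160+y/3-.4,52)[:2] for x,y in c]); print(n,w,w.mean(0))
print(delta([547,120,200],-np.pi/2-.025))
E
```

```text
(array([ 500.42, -181.81,  204.  ]), array([-1.57,  0.  , -1.52]))
c2 [[570.61 116.65]
 [571.25  41.04]
 [523.44  40.38]
 [525.06 120.27]] [547.59  79.58]
c1 [[487.26 119.55]
 [490.36  40.27]
 [441.37  38.38]
 [441.76 118.42]] [465.19  79.15]
(array([-29.92,   0.44,   6.1 ]), array([ 0.22,  4.18, -0.12]))
```

{"method": "apply_moves", "body": {"plan": "-3.8 0 0.9 0 3.8 0 0;-3.8 0 0.9 0 0 0 0;-3.8 0 0.9 0 0 0 0;-3.8 0 0.9 0 0 0 0;-3.8 0 0.9 0 0 0 0;-3.8 0 0.9 0 0 0 0;-3.8 0 0.9 0 0 0 0;0 0 0 0 0 0 0"}}

```text
clock: 21.8
eef_pos: [571.3, 90.9, 200.2]
tcp_rot: [-1.577, 0.002, -1.636]
contact_force: [-0.2, -1.0, -0.0]
opening: 0.998
```

```bash
python3 - <<'E'
from h import *
P,im=shot("wrist","w6");print(P)
for X in [(547.6,80,52),(465.2,80,52)]: print(proj("wrist",np.array(X),P))
print(delta([547.5,82,130],-np.pi/2-.025))
E
```

```text
(array([571.28,  90.92, 200.21]), array([-1.58,  0.  , -1.64]))
[226.13 195.53]
[150.37 200.14]
(array([ 0.86,  7.01, -2.18]), array([ 0.44, -2.27, -0.03]))
```

View pics/w6.png

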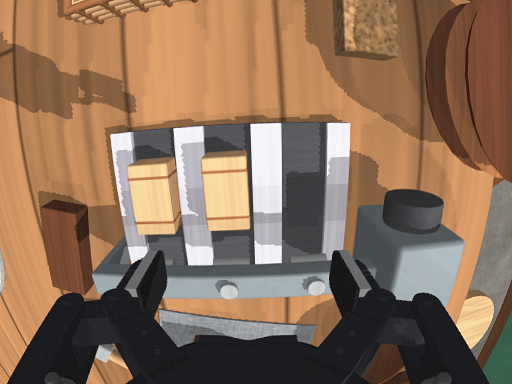

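{"method": "apply_moves", "body": {"plan": "0.9 2 -2.2 0.4 -2 0 0.25;0 3 0 0 0 0 0.25;0 2 0 0 0 0 0.25;0 0 0 0 0 0 0.25"}}

```text
clock: 22.25
eef_pos: [545.5, 78.0, 127.7]
tcp_rot: [-1.572, -0.001, -1.611]
contact_force: [0.1, -0.4, -0.8]
opening: 0.748
```

```bash
python3 - <<'E'
from h import *
P=pose();print(P,r.sense()["opening"]);print(delta([547.5,82,25],-np.pi/2-.025))
E
```

```text
(array([545.47,  77.98, 127.72]), array([-1.57, -0.  , -1.61])) 0.7479831063943264
(array([-0.42, 10.27,  0.19]), array([ 0.05, -0.86,  0.06]))
```

{"method": "apply_moves", "body": {"plan": "-0.4 3 0.2 0 -0.8 0 0.25;0 3 0 0 0 0 0.25;0 3 0 0 0 0 0.25;0 1 0 0 0 0 0.25;0 0 0 0 0 0 0.25;0 0 0 0 0 0 1;0 0 0 0 0 0 1;0 0 0 0 0 0 1;0 0 0 0 0 0 1;0 0 0 0 0 0 1", "squeeze": 60}}

```text
clock: 23.25
eef_pos: [551.6, 77.3, 34.0]
tcp_rot: [-1.564, -0.001, -1.611]
contact_force: [-1.1, -0.4, -1.6]
opening: 0.523
```

{"method": "apply_moves", "body": {"plan": "0 0 0 0 0 0 0.25;0 0 0 0 0 0 0.25;-0.3 1 -0.3 0 0 0 0.25;0 0 0 0 0 0 0.25;0 0 0 0 0 0 0.25"}}

```text
clock: 23.75
eef_pos: [550.8, 81.1, 24.3]
tcp_rot: [-1.559, 0.0, -1.611]
contact_force: [-0.1, -0.9, 0.8]
opening: 0.751
```

{"method": "apply_moves", "body": {"plan": "0 0 -0.2 0 0 0 1;0 0 0 0 0 0 1;0 0 0 0 0 0 1;0 0 0 0 0 0 1;0 0 0 0 0 0 1", "squeeze": 80}}

```text
clock: 24.25
eef_pos: [548.6, 81.3, 24.4]
tcp_rot: [-1.559, 0.0, -1.611]
contact_force: [0.0, -0.4, -1.9]
opening: 0.524
```

{"method": "apply_moves", "body": {"plan": "0 -2 0 0 0 0 1;0 -3 0 0 0 0 1;0 -3 0 0 0 0 1;0 -4 0 0 0 0 1;-3.9 0 0.2 0 0 0 1;-3.9 0 0.2 0 0 0 1;-3.9 0 0.2 0 0 0 1;-3.9 0 0.2 0 0 0 1;-3.9 0 0.2 0 0 0 1;-3.9 0 0.2 0 0 0 1;-3.9 0 0.2 0 0 0 1;-3.9 0 0.2 0 0 0 1;0 0 0 0 0 0 1"}}

```text
clock: 25.55
eef_pos: [575.7, 403.1, 147.9]
tcp_rot: [-1.561, 0.001, -1.615]
contact_force: [-0.3, 0.4, -0.5]
opening: 0.523
```

```bash
python3 - <<'E'
from h import *
P,im=shot("wrist","w7");print(P);print(delta([575,396,90],-np.pi/2+.02))
for X in [(382.5,489,60),(387,291,60),(653,300,60),(648,496,60)]: print(proj("wrist",np.array(X,float),P))
E
```

```text
(array([575.72, 403.13, 147.92]), array([-1.56,  0.  , -1.62]))
(array([ 0.47,  5.75, -0.06]), array([-0.48, -3.71,  0.08]))
[ 33.2  122.96]
[ 80.94 305.35]
[329.26 297.8 ]
[333.28  86.25]
```

View pics/w7.png

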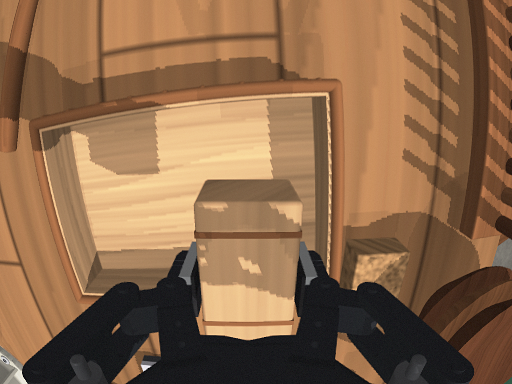

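{"method": "apply_moves", "body": {"plan": "0.4 3 0 -0.4 -3.2 0 1;0 3 0 0 0 0 1;0 3 0 0 0 0 1;0 2.3 0 0 0 0 1;0 0 0 0 0 0 1"}}

```text
clock: 26.1
eef_pos: [575.1, 391.3, 31.3]
tcp_rot: [-1.57, -0.004, -1.558]
contact_force: [-0.4, -0.4, -2.1]
opening: 0.523
```

{"method": "apply_moves", "body": {"plan": "0 0.6 0 0 0 0 1;0 0.3 0 0 0 0 1;0 0 0 0 0 0 1;0 0 0 0 0 0 0.25;0 0 0 0 0 0 0.25;0 0 0 0 0 0 0.25;0 -3 0 0 0 0 0.25;0 -4 0 0 0 0 0.25;0 -4 0 0 0 0 0.25;0 -2 0 0 0 0 0.25;0 0 0 0 0 0 0.25"}}

```text
clock: 27.2
eef_pos: [577.0, 391.5, 162.7]
tcp_rot: [-1.565, -0.0, -1.559]
contact_force: [-0.4, -0.7, 0.4]
opening: 0.753
```

```bash
python3 - <<'E'
from h import *
P=pose();print(P);print(delta([465.5,100,150],P[1][2]))
E
```

```text
(array([576.98, 391.51, 162.73]), array([-1.56, -0.  , -1.56]))
(array([ 29.02,   1.21, -11.5 ]), array([-0.34,  0.  ,  0.02]))
```

{"method": "apply_moves", "body": {"plan": "3.6 0 -1.4 0 0 0 0.25;3.6 0 -1.4 0 0 0 0.25;3.6 0 -1.4 0 0 0 0.25;3.6 0 -1.4 0 0 0 0.25;3.6 0 -1.4 0 0 0 0.25;3.6 0 -1.4 0 0 0 0.25;3.6 0 -1.4 0 0 0 0.25;3.6 0 -1.4 0 0 0 0.25;0 0 0 0 0 0 0.25"}}

```text
clock: 28.1
eef_pos: [460.4, 93.3, 154.3]
tcp_rot: [-1.569, -0.0, -1.554]
contact_force: [0.2, 0.9, -1.0]
opening: 0.755
```

```bash
python3 - <<'E'
from h import *
P,im=shot("wrist","w8");print(P);print(delta([465.5,82,100],-np.pi/2-.05))
print(proj("wrist",np.array((465.2,80,52)),P))
E
```

```text
(array([460.42,  93.3 , 154.27]), array([-1.57, -0.  , -1.55]))
(array([1.28, 5.46, 0.34]), array([-0.21,  3.79, -0.03]))
[252.32 211.83]
```

View pics/w8.png

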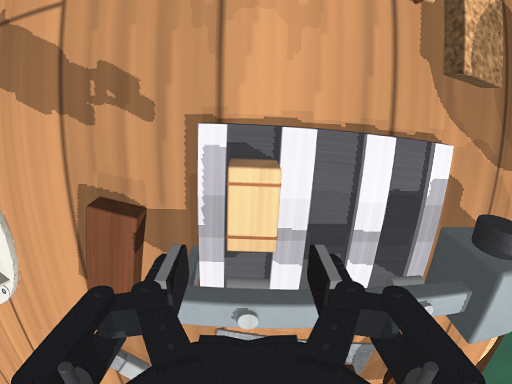

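{"method": "apply_moves", "body": {"plan": "0.6 3 0.3 0 1 0 0.25;0.5 3 0.1 0 0 0 0.25;0 3 0 0 0 0 0.25;0 2 0 0 0 0 0.25;0 0 0 0 0 0 0.25"}}

```text
clock: 28.65
eef_pos: [470.7, 87.3, 40.5]
tcp_rot: [-1.561, 0.003, -1.573]
contact_force: [-0.2, -0.4, 0.5]
opening: 0.748
```

{"method": "apply_moves", "body": {"plan": "0.4 0.8 -0.45 -0.4 0 0 0.25;0 0.8 0 0 0 0 0.25;0 0 0 0 0 0 0.25"}}

```text
clock: 28.95
eef_pos: [467.2, 84.6, 24.1]
tcp_rot: [-1.567, 0.003, -1.571]
contact_force: [0.6, 0.4, -0.7]
opening: 0.75
```

{"method": "apply_moves", "body": {"plan": "0 0 -0.1 0 0 0 1;0 0 0 0 0 0 1;0 0 0 0 0 0 1;0 0 0 0 0 0 1;0 0 0 0 0 0 1;0 -3 0 0 0 0 1;0 -4 0 0 0 0 1;0 -4 0 0 0 0 1;0 0 0 0 0 0 1;-3.9 0 0 0 0 0 1;-3.9 0 0 0 0 0 1;-3.9 0 0 0 0 0 1;-3.9 0 0 0 0 0 1;-3.9 0 0 0 0 0 1;-3.9 0 0 0 0 0 1;-3.9 0 0 0 0 0 1;-3.6 0 0 0 0 0 1;0 0 0 0 0 0 1", "squeeze": 80}}

```text
clock: 30.75
eef_pos: [469.2, 405.4, 139.2]
tcp_rot: [-1.558, 0.007, -1.576]
contact_force: [0.8, 0.9, -0.8]
opening: 0.525
```

```bash
python3 - <<'E'
from h import *
P=pose();print(P,r.sense()["opening"]);print(delta([466,394,34],-np.pi/2+.02))
P,im=shot("wrist","w9"); shot("top","t9",(90,165,290,285),2.5)
b=cv2.resize(im,None,fx=.58,fy=.58);a=cv2.imread("pics/t9.png");H=max(a.shape[0],b.shape[0])
cv2.imwrite("pics/m9.png",np.hstack([np.pad(x,((0,H-x.shape[0]),(0,0),(0,0))) for x in (a,b)]))
E
```

```text
(array([469.18, 405.43, 139.16]), array([-1.56,  0.01, -1.58])) 0.5253901373718809
(array([ 1.21, 10.5 , -0.45]), array([-0.77, -1.42, -0.37]))
```

View pics/m9.png

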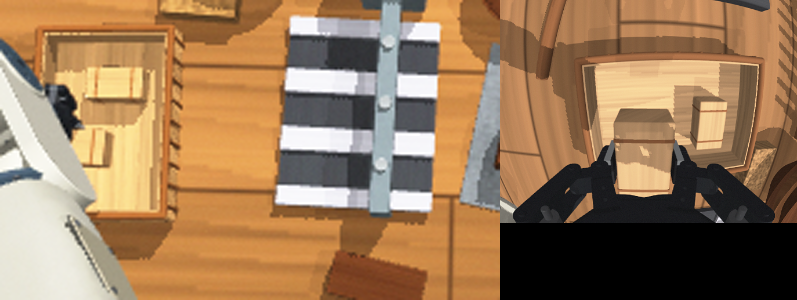

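{"method": "apply_moves", "body": {"plan": "0.5 3 -0.3 -0.7 -1.2 -0.3 1;0.5 3 0 0 0 0 1;0 3 0 0 0 0 1;0 1 0 0 0 0 1;0 0 0 0 0 0 1"}}

```text
clock: 31.35
eef_pos: [466.5, 385.8, 35.9]
tcp_rot: [-1.572, -0.003, -1.558]
contact_force: [-0.6, 0.6, -0.4]
opening: 0.52
```

{"method": "apply_moves", "body": {"plan": "0 0.8 0 0 0 0 1;0 0.6 0 0 0 0 1;0 0 0 0 0 0 1;0 0 0 0 0 0 0.25;0 0 0 0 0 0 0.25;0 0 0 0 0 0 0.25;0 -3 0 0 0 0 0.25;0 -4 0 0 0 0 0.25;0 -4 0 0 0 0 0.25;0 -4 0 0 0 0 0.25;0 -3 0 0 0 0 0.25;0 0 0 0 0 0 1"}}

```text
clock: 32.55
eef_pos: [468.1, 387.0, 213.4]
tcp_rot: [-1.566, 0.001, -1.558]
contact_force: [-0.0, -0.4, -0.1]
opening: 0.598
```

```bash
python3 - <<'E'
from h import *
P=pose();print(P)
print("pre",delta([420,-485,200],P[1][2]))
E
```

```text
(array([468.08, 387.01, 213.45]), array([-1.57,  0.  , -1.56]))
pre (array([87.13,  1.21, -5.94]), array([-0.26, -0.  , -0.07]))
```

{"method": "apply_moves", "body": {"plan": "4.8 0 -0.3 0 0 0 1;4.8 0 -0.3 0 0 0 1;4.8 0 -0.3 0 0 0 1;4.8 0 -0.3 0 0 0 1;4.8 0 -0.3 0 0 0 1;4.8 0 -0.3 0 0 0 1;4.8 0 -0.3 0 0 0 1;4.8 0 -0.3 0 0 0 1;4.8 0 -0.3 0 0 0 1;4.8 0 -0.3 0 0 0 1;4.8 0 -0.3 0 0 0 1;4.8 0 -0.3 0 0 0 1;4.8 0 -0.3 0 0 0 1;4.8 0 -0.3 0 0 0 1;4.8 0 -0.3 0 0 0 1;4.8 0 -0.3 0 0 0 1;4.8 0 -0.3 0 0 0 1;4.8 0 -0.3 0 0 0 1;0 0 0 0 0 0 1"}}

```text
clock: 34.45
eef_pos: [421.5, -508.2, 202.2]
tcp_rot: [-1.561, 0.005, -1.551]
contact_force: [0.7, 0.5, -0.2]
opening: 0.002
```

```bash
python3 - <<'E'
from h import *
P=pose();print(P)
shot("top","t10",(95,125,395,285),2.6)
c=np.array([447,-397]);pr=None
for a in range(-90,1,15):
    a-=2
    u=np.array([np.cos(np.radians(a)),np.sin(np.radians(a))]);n=np.array([-u[1],u[0]])
    t=c+78*u-(32 if a<-91 else 22)*n; d,_=delta([*t,112],P[1][2]); print(a,t,d,None if pr is None else d-pr);pr=d
E
```

```text
(array([ 421.48, -508.15,  202.16]), array([-1.56,  0.01, -1.55]))
-92 [ 412.3  -473.84] [-3.11  8.99 -0.92] None
-77 [ 443.11 -477.95] [-2.63  9.01  2.15] [0.47 0.02 3.07]
-62 [ 464.19 -476.2 ] [-2.77  9.03  4.26] [-0.13  0.02  2.11]
-47 [ 484.11 -469.05] [-3.44  9.06  6.26] [-0.68  0.02  2.  ]
-32 [ 501.49 -456.99] [-4.61  9.08  8.03] [-1.17  0.02  1.76]
-17 [ 515.16 -440.84] [-6.2   9.1   9.42] [-1.59  0.02  1.4 ]
-2 [ 524.18 -421.71] [-8.1   9.13 10.36] [-1.9   0.02  0.94]
```

View pics/t10.png

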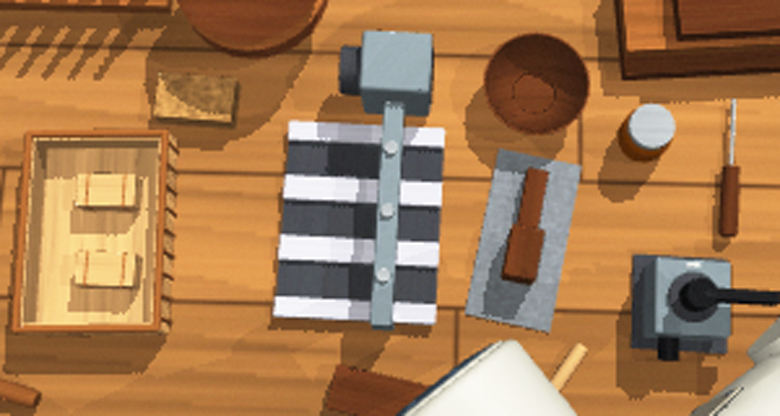

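{"method": "apply_moves", "body": {"plan": "-3.1 0 -0.9 0 0 0 1;0 3 0 0 0 0 1;0 3 0 0 0 0 1;0 3 0 0 0 0 1;0 0 0 0 0 0 1"}}

```text
clock: 35.0
eef_pos: [411.8, -467.7, 108.3]
tcp_rot: [-1.563, 0.011, -1.55]
contact_force: [-0.8, 0.8, 0.1]
opening: -0.003
```

{"method": "apply_moves", "body": {"plan": "0.3 0 1.2 0 0 0 1;0.3 0 1 0 0 0 1;0.3 0 0.9 0 0 0 1;0 0 1.05 0 0 0 1;-0.1 0 1.05 0 0 0 1;-0.3 0 1 0 0 0 1;-0.4 0 1 0 0 0 1;-0.6 0 0.9 0 0 0 1;-0.6 0 0.85 0 0 0 1"}}

```text
clock: 35.9
eef_pos: [511.3, -454.6, 115.1]
tcp_rot: [-1.558, 0.006, -1.549]
contact_force: [-0.7, 0.2, -0.4]
opening: 0.001
```

{"method": "apply_moves", "body": {"plan": "-0.8 0 0.4 0 0 0 1;-0.8 0 0.3 0 0 0 1;-0.9 0 0.2 0 0 0 1;-0.6 0 0.1 0 0 0 1;0 0 0 0 0 0 1"}}

```text
clock: 36.4
eef_pos: [521.8, -424.2, 115.8]
tcp_rot: [-1.558, -0.004, -1.546]
contact_force: [-0.2, -2.3, -1.9]
opening: -0.001
```

{"method": "apply_moves", "body": {"plan": "-0.3 0 0 0 0 0 1;0 0 0 0 0 0 1"}}

```text
clock: 36.6
eef_pos: [521.6, -424.5, 116.2]
tcp_rot: [-1.556, -0.011, -1.546]
contact_force: [0.3, 0.1, -0.2]
opening: -0.001
```

{"method": "apply_moves", "body": {"plan": "2.5 0 0 0 0 0 1;2.5 0 0 0 0 0 1;0 -4 0 0 0 0 1;0 -4 0 0 0 0 1;0 -4 0 0 0 0 1;2 -3 -4 0 0 0 1;0 0 0 0 0 0 1"}}

```text
clock: 37.3
eef_pos: [481.4, -490.7, 266.7]
tcp_rot: [-1.562, -0.006, -1.545]
contact_force: [0.1, -0.5, 0.6]
opening: -0.003
```

```bash
python3 - <<'E'
from h import *
P,im=shot("wrist","w11");print(P)
shot("top","t11",(95,125,395,285),1.7);a=cv2.imread("pics/t11.png");b=cv2.resize(im,None,fx=.55,fy=.55);H=max(a.shape[0],b.shape[0])
cv2.imwrite("pics/m11.png",np.hstack([np.pad(x,((0,H-x.shape[0]),(0,0),(0,0))) for x in (a,b)]))
E
```

```text
(array([ 481.42, -490.74,  266.71]), array([-1.56, -0.01, -1.55]))
```

View pics/m11.png

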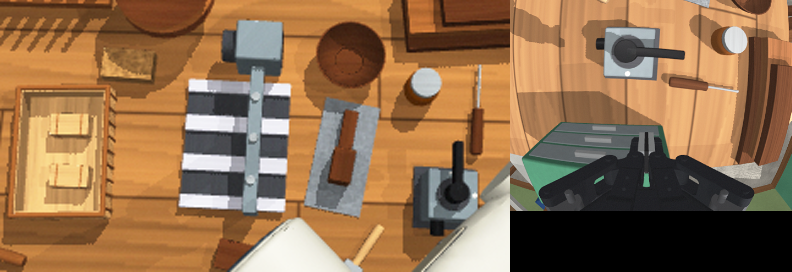

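```bash
python3 - <<'E'
import cv2,numpy as np
for f in("pics/top0.png","pics/t11_raw.png"):
    m=cv2.imread(f)[205:232,345:385].max(2)<50
    y,x=np.nonzero(m); print(f,m.sum(),[ (v+205,round(x[y==v].mean()+345,1)) for v in sorted(set(y))][::4])
E
```

```text
pics/top0.png 128 [(np.int64(208), np.float64(364.0)), (np.int64(212), np.float64(364.0)), (np.int64(216), np.float64(364.0)), (np.int64(220), np.float64(364.0)), (np.int64(224), np.float64(364.0)), (np.int64(228), np.float64(363.5))]
pics/t11_raw.png 132 [(np.int64(208), np.float64(364.5)), (np.int64(212), np.float64(364.0)), (np.int64(216), np.float64(364.0)), (np.int64(220), np.float64(363.5)), (np.int64(224), np.float64(364.0)), (np.int64(228), np.float64(363.5))]
```

Handle is back at its initial on-stop to within half a pixel; the robot touches nothing.

```bash
python3 -c "
from rig import r
print(r.sign_off())"
```

```text
the job is handed in; nothing more can be done
None
```

The job is done and handed in at about 37 s of robot time; the hand-in gave no verdict.

I turned the isolator off and knocked out the two chocks, in lanes 1 and 2, with the tapping block; lane 3 was empty. The block went back on its felt pad, both chocks went into the tray, and the isolator went on again last.

**Last checks:**
- **Bed and tray:** the final top view shows the lanes clear and both chocks in the tray.
- **Block and bystanders:** the block lies on its pad. I saw no change in the bystanders, judging by eye only.
- **Isolator:** the handle arm lies along its on direction, within about half a pixel of where it was in the first picture.
- **Robot:** the gripper is clear of everything.

**What did not go to plan:**
- The arm drifted about 10 mm up and 8 mm sideways during the first push, and I corrected it before going on.
- I gripped the lane 2 chock too high, so I let go and gripped it again lower, after it was already out from under its shoe.
- One last 3 mm nudge on the handle did not move the arm and read almost no force, so it neither helped nor confirmed the stop.

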